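# Hold the track clamp open

### The arm

A 7-joint arm with a two-finger parallel gripper is mounted at the origin on the work surface. World frame = base frame: x ahead of the robot, y to its left, z up, the work surface at z = 0. Lengths are in mm, angles in rad, forces in N, time in s.
With the tool pointing down it reaches from about 400 to 875 mm from the base axis. Payload 4.4 kg.
Tool frame: the origin (TCP) lies on the centre line of the jaws, within the pads' length; the fingertips stand ctrl.nose_length ahead of it and the grasp point (between the pads) lies 6 mm ahead of it (ctrl.nose_length is the distance from the TCP to the fingertips, in mm); z points along the fingers, y is the direction in which the jaws open and shut (so a half turn about z gives the same grasp; the last joint's range is limited). The gripper opens to 85 mm and grips with 20 to 120 N. Pads are 22 mm wide; open, the fingers measure 114 mm over their backs; the gripper's body (76 mm by 85 mm) begins 54 mm behind the grasp point. The pads swing forward as they close: fully open they stand 13 mm farther back than shut.
Start: joints at [1.075, 0.628, 0.038, 1.517, -0.027, 0.996, -0.02], TCP at [270.875, -590.884, 256.313] pointing down, gripper open.
Joint ranges: [-3.06, 3.06], [-0.37, 2.12], [-1.25, 1.32], [0.18, 2.47], [-1.1, 4.24], [0.23, 1.98], [-2.94, 2.94]. Speed limits (rad/s): [2.57, 2.57, 3.14, 3.14, 3.14, 3.14, 3.14].

### API

Orientations are given as [roll, pitch, yaw] about the fixed x, y, z axes, in that order (R = Rz(yaw) Ry(pitch) Rx(roll)).
In Python, from cell import ctrl, vision gives the robot as it stands. The module is installed in compiled form; this text tells all that it offers.
- The arm moves only by the shell command python3 -m inch 'ROWS'. ROWS is a JSON object of lists of equal length, an entry for each row: "travel": the shift along the tool's x, y, z in cm, a list of three; "twist": the turn about the tool's z in degrees; "fingers": the finger opening in cm, from 0 to 8.54. A call has exactly 10 rows; each row is the pose to reach, as a shift and turn from the pose commanded when the call began, along the tool's axes at that moment; what a row does not reach only later rows make up. A row lasts 1/12 s, in which the tool goes at most 41.7 mm and 7.16 degrees, less where a joint would pass 70% of its speed; a pose out of reach is approached as far as the arm can. A call with a gripper value outside its range is refused whole. The fingers move at their own pace and stop on an object; the grip force is fixed at half the most. Time passes only in rows, so rows that repeat a pose let the fingers close, or fill a call up. It gives the time, the measured TCP pose, the force and the opening at its end, in the units of the state.
- ctrl.read_state(): the state, without advancing time (a new reading comes with each control period).
- vision.get_image(name): name is "scene" or "top"; returns a dict with "frame" (400x640x3 uint8, red, green, blue), "fx", "fy", "cx", "cy" (pixels), "position" and "orientation" of the camera in the world. Camera axes: x right, y down, z forward; pixel columns grow to the right and rows downward; lengths in mm; the calibration is good to about 2 mm. A picture is of the moment at which its call begins. There is no depth.
- ctrl.finish_job(): hands the job in, once; it reports no verdict.
The state is a dict: "clock": time; "qpos": joint angles; "qd": joint speeds; "tau": joint torques, N m; "eef_pos": TCP position; "tool_rot": TCP orientation; "force": force on the tool from outside, world axes, zero at the start; "torque": the same for the moment, N m; "width": finger opening in mm.
Only numpy, scipy, OpenCV 4.12 (cv2) and the standard library are available. Lean on these libraries where they do the work, as an engineer would, in place of code of your own. Each camera call takes 0.05 s, during which the arm holds its last target.

### The job

Clear the track clamp and hold it open so that a colleague can draw the model track out: lift the blue canister by its handle off the clamp's pressure plate and set it down upright on the round cork mat, without dropping it and before the plate is raised. Then swing the clamp's cam lever up by its red grip, a little past upright to the point where the plate is lifted highest (beyond it the plate sinks again), and finish while still holding the red grip there, since the lever springs back when let go. Leave the green wagon, the grey handheld throttle and the yellow tape roll where they are.

Things in the scene. Friction and masses are not known exactly. Their poses are not given: they have to be found in the camera images.
- clamp: Grey clamp fixed to the desk, turned by up to 0.3 rad; base 130 (x) x 255 (y) x 16 mm, from x -65 to 65 and y -110 to 145 of its origin, which lies on the desk; z up. Its pressure plate takes the +y half, the cam lever sits at the -y end on the front (-x) side. A track section lies along x under the plate.
- cam_axis (a point): Point on the cam lever's turning axis, level with the middle of the red grip: in the clamp's frame at x -97, y -65, z 47 mm. The axis runs along the clamp's x.
- lever_grip: Red round grip bar at the cam lever's end, 16 mm thick, 64 mm long, level, parallel to the clamp's x, sticking out in front (-x) of the base; origin at its middle, 120 mm from the cam axis, 65 mm above the desk at rest. The lever arm meets it 31 mm from the middle, on the +x side. It can be pinched from above, fingers closing along the clamp's y; it is a sleeve that turns freely on the lever.
- cam_lever (a joint): Turn in rad. 0: rest, lever towards the clamp's -y, 0.15 rad above level. Grows as it swings up and over to +y: grip's middle is at -120 cos(0.15+q) mm in clamp y and 120 sin(0.15+q) mm in z from the cam axis. Highest lift at 1.70 (0.28 past upright); stop at 2.40. A spring turns it back to 0, with about 3 N at the grip at first and 5 N at highest lift.
- pressure_plate (a joint): Lift of the pressure plate in m, driven by the cam: 0 down, 0.0120 highest (lever at 1.70), 0.0095 at the lever's far stop.
- canister: Closed blue round canister, 72 mm across and 64 mm high, 0.25 to 0.5 kg, with a fixed upright steel arch handle; origin at the centre of its underside, z up. At first it stands on the pressure plate.
- canister_handle (a point): Middle of the handle's level top bar, 112 mm above the canister's underside: round bar 10 mm thick, along the canister's x, 48 mm straight between two legs 60 mm apart; 43 mm free under it.
- cork_mat: Round cork mat fixed on the desk to the robot's left of the clamp, 136 mm across, 5 mm thick; origin at the centre of its underside (top at z 5 mm).
- wagon: Bystander: green model wagon 152 x 43 x 51 mm, long in its x; origin at the centre of its underside.
- throttle: Bystander: grey handheld throttle 140 x 62 x 36 mm, long in its x; origin at the centre of its underside.
- tape_roll: Bystander: roll of yellow tape lying flat, 96 mm across, 24 mm high; origin at the centre of its underside.
- plate_top (a point): Centre of the top of the aluminium pressure plate, 90 (x) x 150 (y) x 10 mm: in the clamp's frame x 0, y +60, z 73.6 mm when down. It rises with the plate. Two steel guide posts, 8 mm thick, stand 66 mm to either side in y; their tops are at z 98 mm.

How it is judged (in metres and radians):
On the way, in this order (a step that is already met when the one before it is completed fails the run):
1. the canister stands upright and let go on the cork mat, the clamp still closed (horizontal distance between canister and cork_mat below 0.035 m and height (world z) of canister below 0.009 m and angle between canister's own z axis and vertical below 0.08 rad and contact force between the fingers and canister below 0.1 N and linear speed of canister below 0.02 m/s and value of joint cam_lever below 0.3 rad), for 0.3 s.
2. the cam lever is held at its highest lift (value of joint cam_lever between 1.5 and 1.9 rad and value of joint pressure_plate above 0.011 m and contact force between the fingers and lever_grip above 1 N), for 0.5 s.
At the end, for the whole second after the job is handed in: The fingers hold the red grip (more than 1 N) with the cam lever at rest within 0.2 rad of its highest lift point (joint 1.5 to 1.9, plate lifted more than 11 mm); the canister stands upright, still and untouched on the cork mat, its centre within 35 mm of the mat's centre (all of step 2 and velocity of joint cam_lever between -0.15 and 0.15 rad/s and horizontal distance between canister and cork_mat below 0.035 m and height (world z) of canister below 0.009 m and angle between canister's own z axis and vertical below 0.08 rad and linear speed of canister below 0.02 m/s and contact force between each of the arm, the fingers and canister below 0.1 N); the arm keeps its last pose, push and grip.
It fails at once if the plate is raised while the canister stands on it (value of joint cam_lever above 0.3 rad and contact force between canister and clamp above 0.2 N).
It fails at once if the canister is dropped (falls freely by more than about 15 mm) or knocked over (angle between canister's own z axis and vertical above 0.8 rad or (linear speed of canister above 0.55 m/s and contact force between the fingers and canister below 0.05 N)).
It fails at once if the wagon, the throttle or the tape roll is moved by more than 25 mm (distance of any of wagon, throttle, tape_roll from where it was at the start of the episode above 0.025 m).
It also fails if it takes over 64 s, if anything falls off the work surface, if the arm or the gripper's body presses on something with over 40 N, if the wrist force passes 120 N, or if a joint passes its speed limit or range.

## Working session

There is one attempt and no reset: what is moved stays moved. The work goes in short steps, Python scripts to look and compute and a shell command to move; the robot and the scene stay as the last step left them, time stands still between calls to the robot, and variables do not carry over. Pictures are saved under pics/ and viewed, and the job is handed in when it is done.

```bash
ls; mkdir -p pics; python3 - <<'E'
from cell import ctrl, vision
import cv2,json,numpy as np
s=ctrl.read_state();print(s, ctrl.nose_length)
for n in("scene","top"):
    d=vision.get_image(n);cv2.imwrite(f"pics/{n}0.png",d["frame"][:,:,::-1])
    print({k:v for k,v in d.items() if k!="frame"})
E
```

```text
pics
{'clock': 0.0, 'qpos': array([ 1.0752045 ,  0.62934706,  0.03842761,  1.51837793, -0.02700421,
        0.99626514, -0.01998584]), 'qd': array([ 8.90004747e-05,  6.45767673e-04, -2.34580864e-03,  1.46646271e-04,
        3.24288790e-04,  7.69306199e-04,  3.60557260e-04]), 'tau': array([-1.50901842e-04, -5.63401437e+01,  1.22607082e+00, -1.93444920e+01,
        1.09188686e-02,  1.03875477e-02, -5.86243331e-06]), 'eef_pos': array([ 270.63974013, -590.34739697,  255.38498336]), 'tool_rot': array([-3.13971272e+00,  1.29064359e-05,  4.29815087e-01]), 'force': array([0.71252923, 0.34236405, 1.51857509]), 'torque': array([ 0.00415412,  0.02464708, -0.02599904]), 'width': 85.63268060333999} 25.0
{'fx': 495.4617384189027, 'fy': 495.4617384189027, 'cx': 317.33724304464533, 'cy': 186.05096122806887, 'position': array([1019.93781162, -696.37658206, 1437.80724196]), 'orientation': array([-2.5751079 , -0.00518333,  0.65756359])}
{'fx': 450.9158879593204, 'fy': 450.9158879593204, 'cx': 322.74247344337914, 'cy': 196.6225042231626, 'position': array([ 446.99387664,  -38.37418704, 1259.90116519]), 'orientation': array([-3.07539895, -0.01465472, -1.56067603])}
```

View pics/scene0.png

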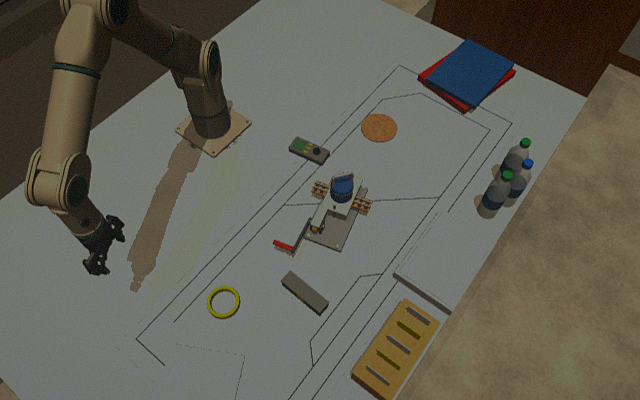

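View pics/top0.png

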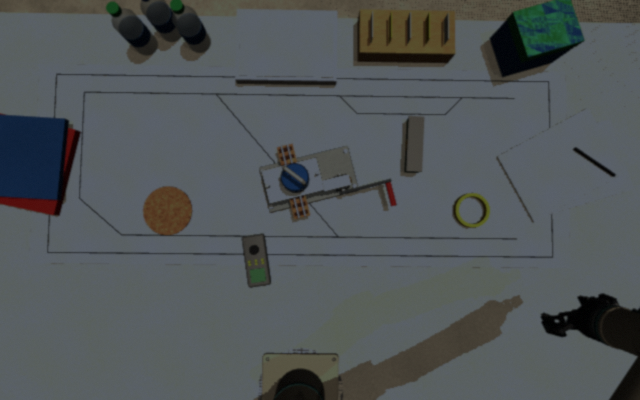

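The scene view shows the canister at about (342,187), the red grip at (284,246) and the cork at (379,128). In the top view they are at (294,178), (391,193) and (168,210). Next I'll zoom in and measure.

```bash
cat > h.py <<'E'
from cell import ctrl, vision
import cv2,numpy as np
from scipy.spatial.transform import Rotation as R
def cam(n):
    d=vision.get_image(n); d["R"]=R.from_euler("xyz",d["orientation"]).as_matrix(); return d
def ray(d,u,v):
    return d["R"]@np.array([(u-d["cx"])/d["fx"],(v-d["cy"])/d["fy"],1.])
def onz(d,u,v,z):
    r=ray(d,u,v);p=d["position"];return p+r*(z-p[2])/r[2]
def proj(d,P):
    c=d["R"].T@(np.asarray(P,float)-d["position"]);return np.array([d["fx"]*c[0]/c[2]+d["cx"],d["fy"]*c[1]/c[2]+d["cy"]])
def two(d1,a,d2,b):
    r1=ray(d1,*a);r2=ray(d2,*b);A=np.stack([r1,-r2],1);t=np.linalg.lstsq(A,d2["position"]-d1["position"],rcond=None)[0]
    p=d1["position"]+t[0]*r1;q=d2["position"]+t[1]*r2;return (p+q)/2,np.linalg.norm(p-q)
def crop(d,x0,y0,x1,y1,s,fn,g=1.8):
    c=d["frame"][y0:y1,x0:x1,::-1].astype(float)*g
    cv2.imwrite(fn,cv2.resize(np.clip(c,0,255).astype(np.uint8),None,fx=s,fy=s,interpolation=cv2.INTER_CUBIC))
def blob(d,lo,hi,box=None):
    h=cv2.cvtColor(d["frame"],cv2.COLOR_RGB2HSV);m=cv2.inRange(h,np.array(lo),np.array(hi))
    if box: 
        k=np.zeros_like(m);k[box[1]:box[3],box[0]:box[2]]=255;m&=k
    return m
E
python3 - <<'E'
from h import *
t=cam("top");s=cam("scene")
crop(t,240,130,410,230,4.6,"pics/t1.png",2.2);crop(s,260,150,390,270,5,"pics/s1.png",1.8)
for n,d,red,ork in (("top",t,(370,170,410,215),(135,175,200,245)),("scene",s,(265,230,300,262),(355,105,405,150))):
    for lab,lo,hi,b in (("red",(0,130,60),(8,255,255),red),("cork",(5,90,60),(20,255,255),ork)):
        m=blob(d,lo,hi,b);ys,xs=np.nonzero(m);r=cv2.minAreaRect(np.stack([xs,ys],1).astype(np.float32))
        print(n,lab,len(xs),xs.mean(),ys.mean(),r)
        z=65 if lab=="red" else 5
        print(onz(d,xs.mean(),ys.mean(),z), [onz(d,*p,z).round(0)[:2] for p in cv2.boxPoints(r)])
E
```

```text
top red 85 390.3411764705882 193.0235294117647 ((390.5094909667969, 193.28298950195312), (22.527130126953125, 4.120816707611084), 74.05460357666016)
[ 537.989059   -235.03170967   65.        ] [array([ 565., -222.]), array([ 568., -233.]), array([ 510., -249.]), array([ 507., -238.])]
top cork 1808 167.20630530973452 210.4137168141593 ((167.5, 210.5), (47.0, 47.0), 90.0)
[487.31375494 374.50825311   5.        ] [array([552., 441.]), array([553., 311.]), array([423., 307.]), array([422., 436.])]
scene red 85 282.5764705882353 245.0235294117647 ((282.2068786621094, 244.98275756835938), (20.055095672607422, 4.642383575439453), 21.801406860351562)
[ 538.51693469 -234.84915746   65.        ] [array([ 510., -250.]), array([ 504., -236.]), array([ 565., -220.]), array([ 570., -235.])]
scene cork 809 378.5537700865266 127.48454882571076 ((378.5, 127.5), (27.0, 35.0), 90.0)
[490.74418192 372.56259499   5.        ] [array([402., 386.]), array([506., 468.]), array([576., 359.]), array([476., 281.])]
```

View pics/t1.png

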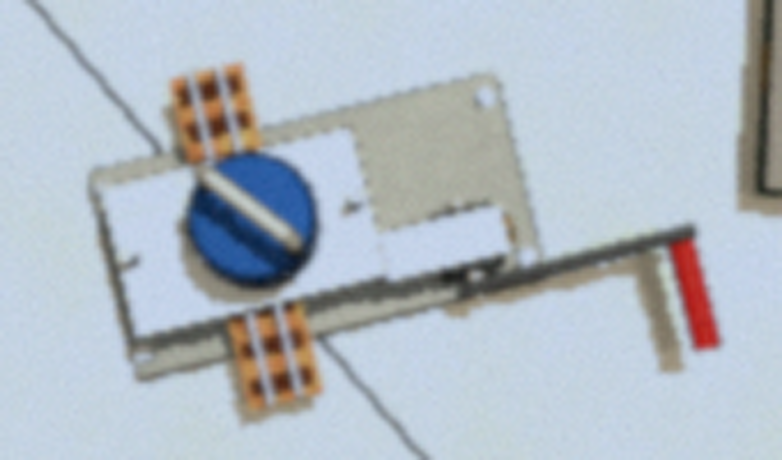

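View pics/s1.png

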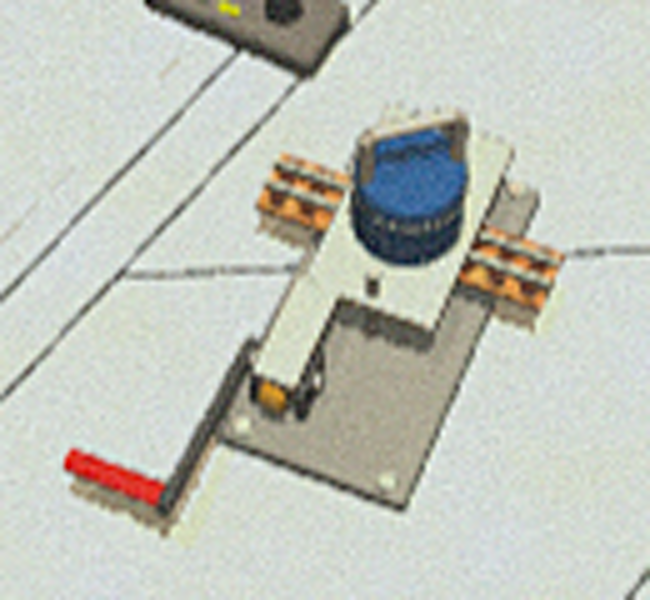

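```bash
python3 - <<'E'
from h import *
t=cam("top");s=cam("scene")
T=lambda x,y:(240+x/4.6-.4,130+y/4.6-.4); S=lambda x,y:(260+x/5-.4,150+y/5-.4)
c=[onz(t,*T(*p),16)[:2] for p in((490,75),(95,172),(135,378))]
print(c,[np.linalg.norm(c[0]-c[1]),np.linalg.norm(c[1]-c[2])])
d=c[1]-c[0];yaw=np.arctan2(-d[0],d[1]);e=c[1]-c[2];print("yaw",yaw,np.arctan2(e[1],e[0]))
for a,b in (((203,178),(297,245)),):
    A=onz(t,*T(*a),186);B=onz(t,*T(*b),186);print("handle top",A,B,(A+B)/2,np.linalg.norm(A-B),np.arctan2((A-B)[1],(A-B)[0]))
A=onz(s,*S(364,137),188);B=onz(s,*S(465,122),188);print("scene",A,B,(A+B)/2,np.linalg.norm(A-B),np.arctan2((A-B)[1],(A-B)[0]))
# blue lid circle
for d,b in((t,(270,150,320,205)),(s,(320,165,365,212))):
    m=blob(d,(100,120,30),(125,255,255),b);ys,xs=np.nonzero(m);print(len(xs),xs.min(),xs.max(),ys.min(),ys.max(),onz(d,(xs.min()+xs.max())/2,(ys.min()+ys.max())/2,137))
g=np.array([538.2,-235]);
for y in(.24,.26,.27,.28):
    Rz=np.array([[np.cos(y),-np.sin(y)],[np.sin(y),np.cos(y)]])
    o=g-Rz@np.array([-97,-65-120*np.cos(.15)]);print(y,o,[(o+Rz@np.array(k)).round(0) for k in((65,-110),(65,145),(-65,145))])
st=ctrl.read_state();print(st["eef_pos"],st["tool_rot"])
E
```

```text
[array([ 672.06369758, -119.51633496]), array([610.01652799, 118.25709724]), array([486.18205946,  91.96519504])] [np.float64(245.7357448860684), np.float64(126.59478551438006)]
yaw 0.2552584566864512 0.20920827889283464
handle top [585.27079363  40.69565813 186.        ] [550.82137268  -8.64757083 186.        ] [568.04608316  16.02404365 186.        ] 60.17903993894441 0.961306980547043
scene [555.36395988  -9.60195728 188.        ] [597.27606477  36.83634333 188.        ] [576.32001232  13.61719303 188.        ] 62.55509811310047 -2.305009187463053
437 281 307 164 190 [569.98358368  18.30543166 137.        ]
271 331 352 176 202 [ 5.85378274e+02 -1.05900063e-02  1.37000000e+02]
0.24 [588.76509498 -33.5541693 ] [array([ 678., -125.]), array([617., 123.]), array([491.,  92.])]
0.26 [584.72633428 -32.58322264] [array([ 676., -122.]), array([610., 124.]), array([485.,  91.])]
0.27 [582.69987394 -32.12808781] [array([ 675., -121.]), array([607., 125.]), array([481.,  90.])]
0.28 [580.66896366 -31.69324   ] [array([ 674., -119.]), array([603., 126.]), array([478.,  90.])]
[ 270.80204725 -590.71345944  255.99606794] [-3.14096710e+00  1.43839945e-05  4.29843653e-01]
```

```bash
python3 - <<'E'
from h import *
t=cam("top");s=cam("scene")
crop(t,272,155,318,200,13,"pics/t2.png",2.0);crop(s,322,163,366,208,13,"pics/s2.png",1.8)
P=np.array([568,16,185.6]);print(proj(s,P),proj(t,P))
E
python3 -c "
import cv2,numpy as np
a=cv2.imread('pics/t2.png');b=cv2.imread('pics/s2.png');h=min(a.shape[0],b.shape[0]);c=np.hstack([a[:h],b[:h]]);print(a.shape,b.shape);cv2.imwrite('pics/ts2.png',cv2.resize(c,(int(c.shape[1]*.68),int(c.shape[0]*.68))))"
```

```text
[340.73563593 174.02272681] [293.95825164 175.6109868 ]
(585, 598, 3) (585, 572, 3)
```

View pics/t2.png

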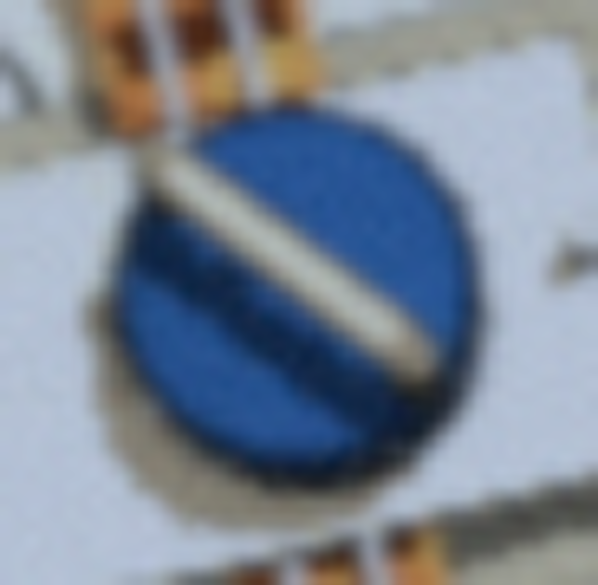

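View pics/s2.png

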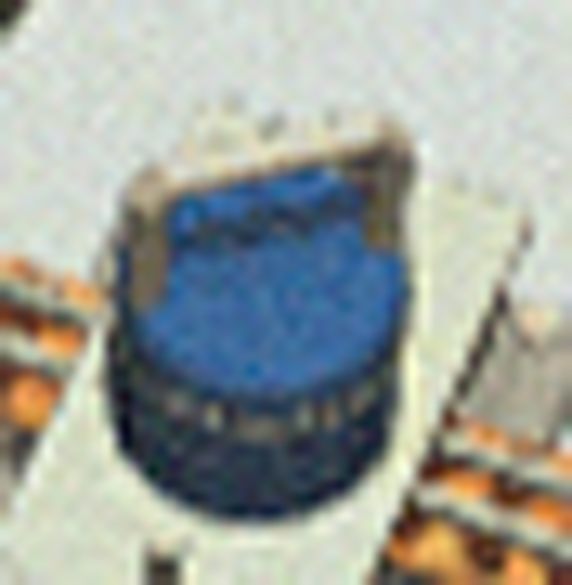

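```bash
python3 - <<'E'
from h import *
t=cam("top");s=cam("scene")
print(two(t,(294.2,175.1),s,(341.8,174.2)))
f=cv2.cvtColor(t["frame"],cv2.COLOR_RGB2HSV)
m=np.zeros(f.shape[:2],np.uint8);cv2.circle(m,(294,178),14,255,-1)
m&=cv2.inRange(f,np.array((0,0,60)),np.array((180,100,255)))
n,l,st,ce=cv2.connectedComponentsWithStats(m);k=1+np.argmax(st[1:,4]);ys,xs=np.nonzero(l==k)
print(len(xs),xs.mean(),ys.mean(),cv2.minAreaRect(np.stack([xs,ys],1).astype(np.float32)))
v=cv2.fitLine(np.stack([xs,ys],1).astype(np.float32),cv2.DIST_L2,0,.01,.01).ravel();print(v)
a=onz(t,v[2]-12*v[0],v[3]-12*v[1],186);b=onz(t,v[2]+12*v[0],v[3]+12*v[1],186);print(a,b,np.arctan2(*(a-b)[1::-1]))
E
```

```text
(array([570.16937653,  16.29876645, 185.96685187]), np.float64(2.6054769229183017))
95 294.3578947368421 174.61052631578949 ((294.5807800292969, 174.89613342285156), (23.592859268188477, 4.209878444671631), 37.87498474121094)
[  0.79252297   0.60984206 294.35788    174.61052   ]
[587.72013834  38.06223896 186.        ] [553.05120244  -7.90906504 186.        ] 0.9246489834717915
```

```bash
cat >> h.py <<'E'
def go(target,psi=None,st=None):
    st=st or ctrl.read_state()
    M=R.from_euler("xyz",st["tool_rot"]).as_matrix()
    d=M.T@(np.asarray(target,float)-st["eef_pos"])/10
    tw=0 if psi is None else -np.degrees((psi-st["tool_rot"][2]+np.pi)%(2*np.pi)-np.pi)
    print("travel cm",d.round(2),"twist",round(tw,2),"| at",st["eef_pos"].round(1),st["tool_rot"].round(3),"F",st["force"].round(1),"w",round(st["width"],1),"t",round(st["clock"],2))
E
python3 -c "
from h import *
go([570,16,256],0.925)"
```

```text
travel cm [ 5.248e+01 -4.270e+01  3.000e-02] twist -28.38 | at [ 270.9 -590.9  256.3] [-3.141 -0.     0.43 ] F [-0.4 -0.  -0.3] w 85.8 t 0.5
```

```bash
python3 -m inch '{"travel":[[1.5,-1.2,0],[4,-3.2,0],[6.7,-5.5,0],[9.5,-7.7,0],[12.2,-9.9,0],[15,-12.2,0],[17.8,-14.5,0],[20.5,-16.7,0],[23.3,-19,0],[26,-21.1,0]],"twist":[-2,-5,-8,-11,-14,-17,-20,-23,-26,-28.4],"fingers":[8.5,8.5,8.5,8.5,8.5,8.5,8.5,8.5,8.5,8.5]}'; python3 -c "
from h import *
go([570,16,256],0.925)"
```

```text
clock: 1.33
eef_pos: [419.9, -288.9, 256.6]
tool_rot: [3.141, -0.0, 0.928]
force: [-0.2, -1.1, 0.5]
width: 84.9
travel cm [33.4  -6.26  0.07] twist 0.18 | at [ 419.9 -288.9  256.6] [ 3.141 -0.     0.928] F [-0.2 -1.1  0.5] w 84.9 t 1.33
```

```bash
python3 -m inch '{"travel":[[3,-0.6,0],[6.5,-1.2,0],[10,-1.9,0],[13.8,-2.6,0],[17.6,-3.3,0],[21.4,-4,0],[25.2,-4.7,0],[29,-5.4,0],[32,-6,0],[33.3,-6.3,0]],"twist":[0,0,0,0,0,0,0,0,0,0],"fingers":[8.5,8.5,8.5,8.5,8.5,8.5,8.5,8.5,8.5,8.5]}';python3 -m inch '{"travel":[[0,0,0.3],[0,0,0.8],[0,0,1.4],[0,0,2],[0,0,2.5],[0,0,2.8],[0,0,3],[0,0,3],[0,0,3],[0,0,3]],"twist":[0,0,0,0,0,0,0,0,0,0],"fingers":[5,5,5,5,5,5,5,5,5,5]}'; python3 -c "
from h import *
t=cam('top');s=cam('scene');crop(t,260,140,330,210,8.5,'pics/t3.png');crop(s,300,130,385,215,7,'pics/s3.png')
go([570,16,192],0.925)"
```

```text
clock: 2.17
eef_pos: [571.0, 19.1, 256.5]
tool_rot: [-3.141, -0.004, 0.932]
force: [-0.1, -0.0, 0.1]
width: 84.6
clock: 3.0
eef_pos: [569.5, 13.1, 226.6]
tool_rot: [3.141, -0.0, 0.925]
force: [0.0, -0.9, 0.4]
width: 49.8
travel cm [ 0.25 -0.12  3.46] twist 0.03 | at [569.5  13.3 226.6] [ 3.141 -0.     0.926] F [-0.2  0.2  0.6] w 49.8 t 3.1
```

View pics/s3.png

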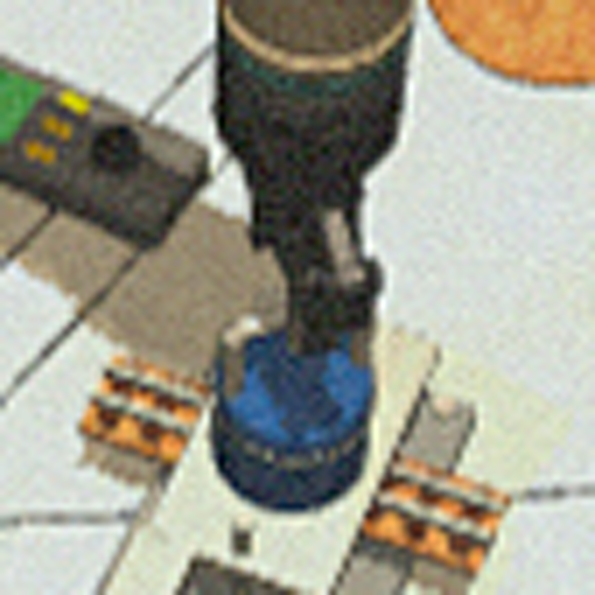

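View pics/t3.png

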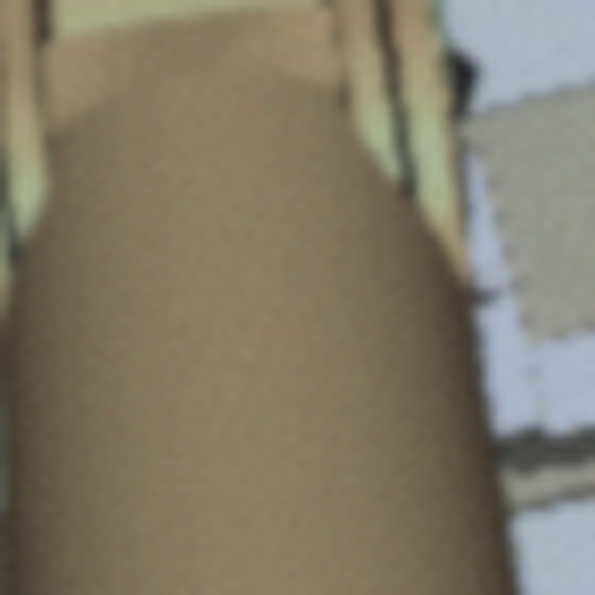

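The scene view shows the near finger coming down between the handle legs (legs at about crop x 235 and 365). The top view is blocked by the arm. I'll descend and close.

```bash
python3 -m inch '{"travel":[[0.1,0,0.3],[0.2,-0.1,0.8],[0.2,-0.1,1.4],[0.2,-0.1,2],[0.2,-0.1,2.5],[0.2,-0.1,2.9],[0.2,-0.1,3.2],[0.2,-0.1,3.4],[0.2,-0.1,3.4],[0.2,-0.1,3.4]],"twist":[0,0,0,0,0,0,0,0,0,0],"fingers":[5,5,5,5,5,5,5,5,5,5]}';python3 -m inch '{"travel":[[0,0,0],[0,0,0],[0,0,0],[0,0,0],[0,0,0],[0,0,0],[0,0,0],[0,0,0],[0,0,0],[0,0,0]],"twist":[0,0,0,0,0,0,0,0,0,0],"fingers":[4.0,3.4,2.8,2.3,1.9,1.6,1.3,1,0.5,0]}'; python3 -c "
from h import *
s=cam('scene');crop(s,300,130,385,215,7,'pics/s4.png')
go([570,16,192],0.925)"
```

```text
clock: 3.93
eef_pos: [569.8, 15.4, 192.3]
tool_rot: [3.141, -0.0, 0.925]
force: [0.3, -0.3, -0.7]
width: 49.8
clock: 4.77
eef_pos: [569.9, 15.1, 192.4]
tool_rot: [3.141, -0.0, 0.925]
force: [0.2, -0.6, 0.8]
width: 8.2
travel cm [ 0.07 -0.05  0.05] twist 0.02 | at [569.9  15.1 192.5] [ 3.141 -0.     0.925] F [ 0.9 -0.9  1. ] w 8.1 t 4.82
```

View pics/s4.png

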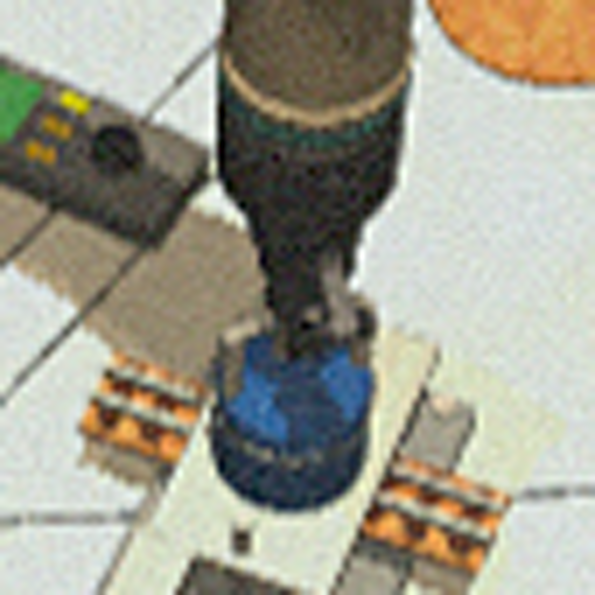

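The fingers are around the bar, at width 8. I'll let them settle, then lift slowly.

```bash
python3 -m inch '{"travel":[[0,0,0],[0,0,0],[0,0,-0.2],[0,0,-0.4],[0,0,-0.7],[0,0,-1],[0,0,-1.3],[0,0,-1.6],[0,0,-1.8],[0,0,-2]],"twist":[0,0,0,0,0,0,0,0,0,0],"fingers":[0,0,0,0,0,0,0,0,0,0]}'; python3 -c "
from h import *
s=cam('scene');crop(s,300,130,385,215,7,'pics/s5.png')
go([489,373.5,260],0.925)"
```

```text
clock: 5.65
eef_pos: [569.7, 15.4, 212.7]
tool_rot: [3.141, -0.0, 0.925]
force: [0.9, 0.7, -2.7]
width: 8.4
travel cm [ 23.74 -28.    -4.71] twist 0.03 | at [569.9  15.4 213. ] [ 3.141e+00 -1.000e-03  9.250e-01] F [-0.7  0.9 -2.6] w 7.8 t 5.7
```

View pics/s5.png

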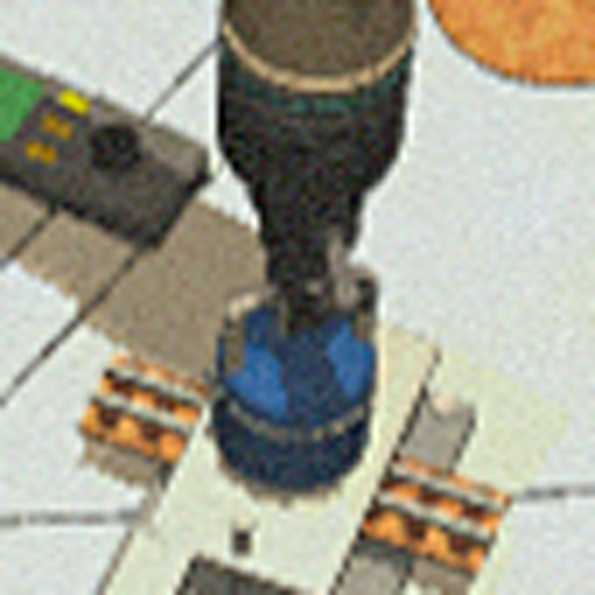

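The canister is lifted and hangs upright, with about 2.7 N of weight on the wrist. I'll raise it further, then carry it over gently.

```bash
python3 -m inch '{"travel":[[0,0,-0.3],[0,0,-0.8],[0,0,-1.5],[0,0,-2.2],[0,0,-2.9],[0,0,-3.5],[0.2,-0.2,-4],[0.6,-0.7,-4.4],[1.2,-1.4,-4.6],[2.0,-2.4,-4.7]],"twist":[0,0,0,0,0,0,0,0,0,0],"fingers":[0,0,0,0,0,0,0,0,0,0]}' && python3 -m inch '{"travel":[[1,-1.2,0],[2.1,-2.5,0],[3.3,-3.9,0],[4.5,-5.3,0],[5.7,-6.7,0],[6.9,-8.1,0],[8.1,-9.5,0],[9.3,-10.9,0],[10.5,-12.3,0],[11.7,-13.7,0]],"twist":[0,0,0,0,0,0,0,0,0,0],"fingers":[0,0,0,0,0,0,0,0,0,0]}' && python3 -c "
from h import *
go([489,373.5,260],0.925)"
```

```text
clock: 6.53
eef_pos: [562.5, 46.1, 259.7]
tool_rot: [3.141, -0.0, 0.924]
force: [-0.2, -0.0, -3.0]
width: 8.0
clock: 7.37
eef_pos: [521.9, 224.1, 259.0]
tool_rot: [-3.14, 0.0, 0.927]
force: [0.1, -0.5, -3.0]
width: 8.1
travel cm [  9.97 -11.6   -0.09] twist 0.13 | at [521.9 224.1 259. ] [-3.14   0.     0.927] F [ 0.1 -0.5 -3. ] w 8.1 t 7.37
```

```bash
python3 -m inch '{"travel":[[1.2,-1.4,0],[2.4,-2.8,0],[3.6,-4.2,0],[4.8,-5.6,0],[6,-7,0],[7.1,-8.3,0],[8.1,-9.5,0],[9,-10.5,0],[9.6,-11.3,0],[10,-11.9,0]],"twist":[0,0,0,0,0,0,0,0,0,0],"fingers":[0,0,0,0,0,0,0,0,0,0]}' && python3 -m inch '{"travel":[[0,0,0.3],[0,0,0.8],[0,0,1.5],[0,0,2.3],[0,0,3.1],[0,0,4],[0,0,5],[0,0,6],[0,0,6.8],[0,0,7.2]],"twist":[0,0,0,0,0,0,0,0,0,0],"fingers":[0,0,0,0,0,0,0,0,0,0]}' && python3 -c "
from h import *
t=cam('top');s=cam('scene');crop(t,110,150,230,270,5,'pics/t6.png');crop(s,330,60,430,160,6,'pics/s6.png')
go([489,373.5,123],0.925)"
```

```text
clock: 8.2
eef_pos: [487.7, 374.7, 259.1]
tool_rot: [-3.141, 0.0, 0.927]
force: [0.5, 0.2, -2.5]
width: 7.4
clock: 9.03
eef_pos: [487.9, 372.6, 185.5]
tool_rot: [-3.141, 0.002, 0.926]
force: [0.5, -0.1, -3.2]
width: 7.7
travel cm [0.12 0.03 6.32] twist 0.03 | at [488.1 372.8 186.2] [-3.141e+00  2.000e-03  9.260e-01] F [-0.5  0.1 -4.3] w 8.0 t 9.13
```

View pics/s6.png

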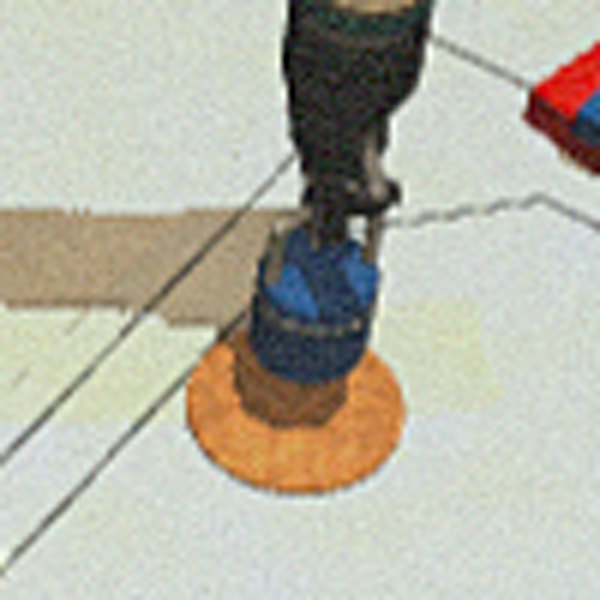

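View pics/t6.png

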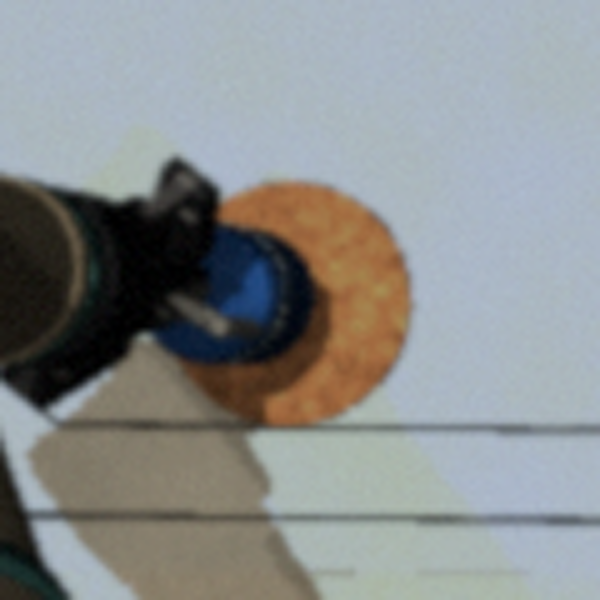

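The canister hangs upright over the mat. I'll descend, slowing down at the end.

```bash
python3 -m inch '{"travel":[[0,0,0.4],[0,0,1],[0,0,1.8],[0,0,2.6],[0,0,3.4],[0,0,4.1],[0,0,4.8],[0,0,5.3],[0,0,5.6],[0,0,5.7]],"twist":[0,0,0,0,0,0,0,0,0,0],"fingers":[0,0,0,0,0,0,0,0,0,0]}' && python3 -m inch '{"travel":[[0,0,0],[0,0,0.05],[0,0,0.1],[0,0,0.15],[0,0,0.2],[0,0,0.25],[0,0,0.3],[0,0,0.35],[0,0,0.4],[0,0,0.4]],"twist":[0,0,0,0,0,0,0,0,0,0],"fingers":[0,0,0,0,0,0,0,0,0,0]}' && python3 -c "
from h import *
go([489,373.5,123.8],0.925)"
```

```text
clock: 9.97
eef_pos: [488.3, 372.9, 129.6]
tool_rot: [-3.141, 0.001, 0.925]
force: [0.2, -0.2, -4.0]
width: 8.1
clock: 10.8
eef_pos: [488.5, 373.1, 126.2]
tool_rot: [-3.142, 0.0, 0.925]
force: [0.0, 0.1, -2.5]
width: 7.5
travel cm [0.06 0.02 0.24] twist 0.03 | at [488.5 373.1 126.2] [-3.142  0.     0.925] F [ 0.   0.1 -2.5] w 7.5 t 10.8
```

```bash
python3 -m inch '{"travel":[[0,0,0.05],[0,0,0.1],[0,0,0.15],[0,0,0.2],[0,0,0.22],[0,0,0.24],[0,0,0.26],[0,0,0.26],[0,0,0.26],[0,0,0.26]],"twist":[0,0,0,0,0,0,0,0,0,0],"fingers":[0,0,0,0,0,0,0,0,0,0]}' && python3 -c "
from h import *
go([489,373.5,123.8],0.925)
s=cam('scene');crop(s,330,60,430,160,6,'pics/s7.png')"
```

```text
clock: 11.63
eef_pos: [488.6, 373.2, 124.1]
tool_rot: [3.142, -0.0, 0.925]
force: [-2.3, -1.1, 2.0]
width: 7.5
travel cm [0.05 0.02 0.03] twist 0.03 | at [488.6 373.2 124.1] [ 3.142 -0.     0.925] F [-2.3 -1.1  2. ] w 7.5 t 11.63
```

View pics/s7.png

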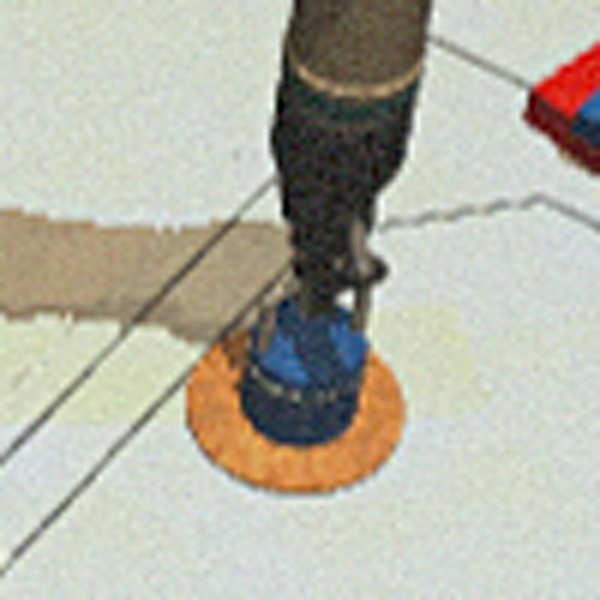

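The force has changed from −2.5 to +2.0 N, so the canister is standing on the mat. I'll open slowly and retreat straight up.

```bash
python3 -m inch '{"travel":[[0,0,0],[0,0,0],[0,0,0],[0,0,0],[0,0,0],[0,0,0],[0,0,0],[0,0,0],[0,0,0],[0,0,0]],"twist":[0,0,0,0,0,0,0,0,0,0],"fingers":[0.8,1,1.3,1.7,2.2,2.8,3.4,4,4.3,4.5]}' && python3 -m inch '{"travel":[[0,0,0],[0,0,-0.2],[0,0,-0.5],[0,0,-1],[0,0,-2],[0,0,-3],[0,0,-4.5],[0,0,-6],[0,0,-7.5],[0,0,-9]],"twist":[0,0,0,0,0,0,0,0,0,0],"fingers":[4.5,4.5,4.5,4.5,4.5,4.5,4.5,4.5,4.5,4.5]}' && python3 -c "
from h import *
t=cam('top');s=cam('scene');crop(t,110,150,230,270,5,'pics/t8.png');crop(s,330,60,430,160,6,'pics/s8.png')
go([538.2,-235,213],0.257)
c=cam('scene')
for n,d in(('t',t),('s',s)):
  print(n,proj(d,[489,373.5,69]),proj(d,[489,373.5,117]))"
```

```text
clock: 12.52
eef_pos: [488.6, 373.1, 123.7]
tool_rot: [3.142, -0.0, 0.925]
force: [-0.8, -0.2, -0.5]
width: 44.8
clock: 13.35
eef_pos: [488.7, 373.3, 215.8]
tool_rot: [3.141, -0.001, 0.925]
force: [-0.7, 0.4, -1.3]
width: 45.1
travel cm [-45.79  40.51   0.21] twist 38.29 | at [490.1 374.5 217.5] [ 3.14  -0.007  0.925] F [ 0.3  1.  -0.1] w 45.1 t 13.45
t [159.59013294 208.90899971] [152.99903453 208.16769407]
s [380.24092504 115.78420243] [381.77236043 106.83462063]
```

View pics/s8.png

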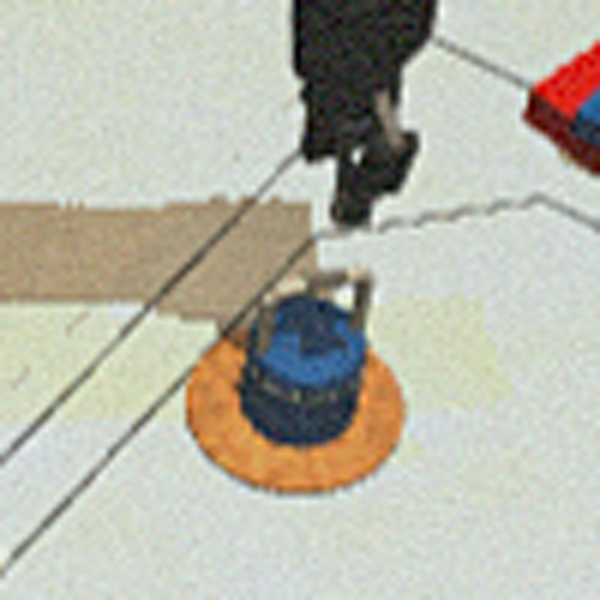

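View pics/t8.png

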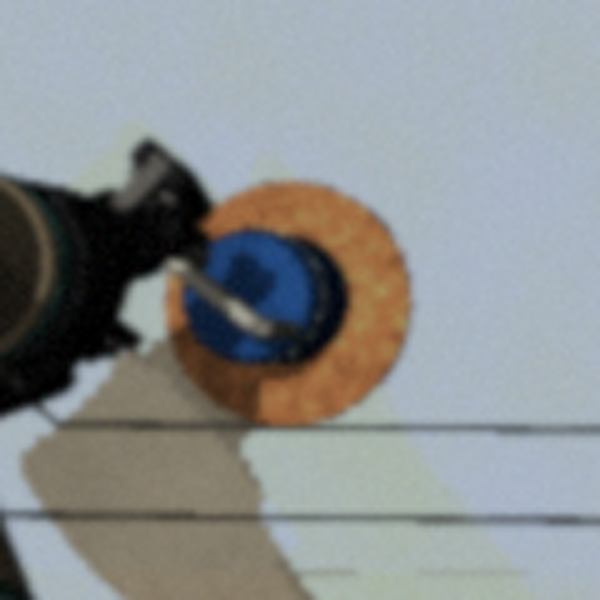

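The canister stands upright and centred on the mat: the lid is at top pixel (160,209) and the prediction was (159.6,208.9). Next is the lever.

```bash
python3 -m inch '{"travel":[[-1,0.9,0],[-3,2.7,0],[-5.3,4.7,0],[-7.7,6.8,0],[-10.1,8.9,0],[-12.5,11,0],[-14.9,13.1,0],[-17.3,15.3,0],[-19.7,17.4,0],[-22.1,19.5,0]],"twist":[0,2,5,9,13,18,23,28,33,38.3],"fingers":[5,5,5,5,5,5,5,5,5,5]}' && python3 -c "
from h import *
go([538.2,-235,213],0.257)"
```

```text
clock: 14.33
eef_pos: [510.2, 76.4, 212.9]
tool_rot: [3.141, 0.002, 0.252]
force: [0.3, -0.2, -0.6]
width: 50.3
travel cm [-5.040e+00  3.086e+01  2.000e-02] twist -0.3 | at [510.2  76.4 212.9] [3.141e+00 2.000e-03 2.520e-01] F [ 0.3 -0.2 -0.6] w 50.3 t 14.33
```

```bash
python3 -m inch '{"travel":[[-0.6,3.4,0],[-1.2,6.9,0],[-1.7,10.4,0],[-2.3,14,0],[-2.9,17.6,0],[-3.5,21.2,0],[-4,24.7,0],[-4.5,27.5,0],[-4.9,29.7,0],[-5.1,30.8,0]],"twist":[0,0,0,0,0,0,0,0,0,0],"fingers":[5,5,5,5,5,5,5,5,5,5]}' && python3 -m inch '{"travel":[[0,0,0.3],[0,0,1],[0,0,2],[0,0,3],[0,0,4.2],[0,0,5.4],[0,0,6.6],[0,0,7.8],[0,0,8.6],[0,0,9]],"twist":[0,0,0,0,0,0,0,0,0,0],"fingers":[5,5,5,5,5,5,5,5,5,5]}' && python3 -c "
from h import *
t=cam('top');s=cam('scene');crop(t,330,140,450,260,5,'pics/t9.png');crop(s,230,170,350,290,5,'pics/s9.png')
go([538.2,-235,71],0.257)"
```

```text
clock: 15.17
eef_pos: [538.2, -236.4, 212.7]
tool_rot: [3.14, 0.003, 0.251]
force: [-0.1, -0.7, -0.3]
width: 50.1
clock: 16.0
eef_pos: [539.6, -230.2, 121.9]
tool_rot: [-3.14, 0.002, 0.258]
force: [0.6, 0.1, -0.6]
width: 50.2
travel cm [-0.26  0.36  5.18] twist 0.04 | at [ 539.9 -230.9  122.8] [-3.14e+00  1.00e-03  2.58e-01] F [0.2 0.3 0.1] w 49.9 t 16.1
```

View pics/s9.png

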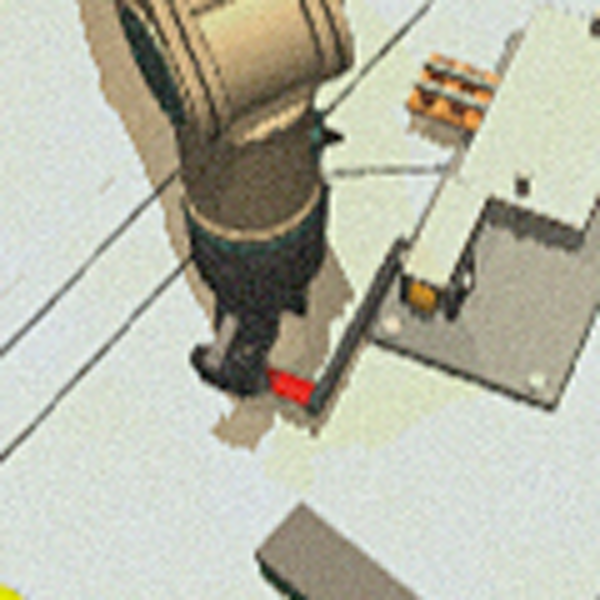

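View pics/t9.png

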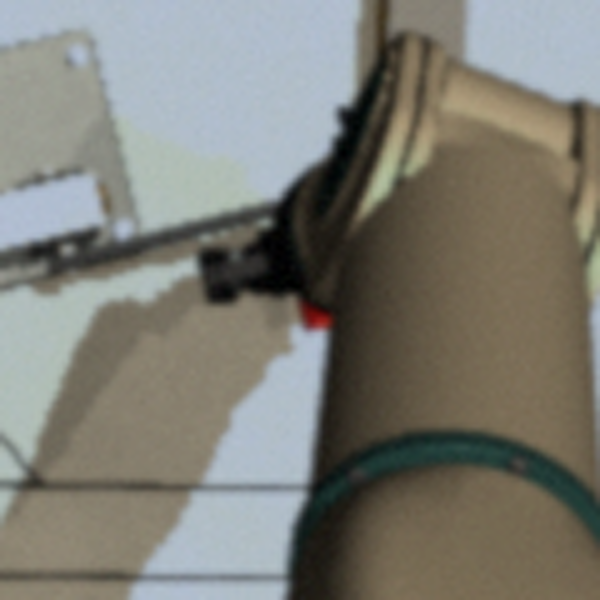

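The gripper is above the red grip, with bar visible on both sides of the fingers and the lever arm clear at +x. I'll descend and close.

```bash
python3 -m inch '{"travel":[[-0.1,0.2,0.3],[-0.2,0.3,0.9],[-0.2,0.4,1.6],[-0.2,0.4,2.4],[-0.2,0.4,3.2],[-0.2,0.4,4],[-0.2,0.4,4.6],[-0.2,0.4,5],[-0.2,0.4,5.2],[-0.2,0.4,5.2]],"twist":[0,0,0,0,0,0,0,0,0,0],"fingers":[5,5,5,5,5,5,5,5,5,5]}' && python3 -m inch '{"travel":[[0,0,0],[0,0,0],[0,0,0],[0,0,0],[0,0,0],[0,0,0],[0,0,0],[0,0,0],[0,0,0],[0,0,0]],"twist":[0,0,0,0,0,0,0,0,0,0],"fingers":[4,3.2,2.5,2.1,1.8,1.5,1.2,0.8,0.4,0]}' && python3 -c "
from h import *
s=cam('scene');crop(s,230,170,350,290,5,'pics/s10.png')
go([538.2,-235,71],0.257)"
```

```text
clock: 16.93
eef_pos: [539.2, -235.8, 71.2]
tool_rot: [-3.141, 0.001, 0.257]
force: [0.8, -0.3, -0.0]
width: 49.5
clock: 17.77
eef_pos: [539.4, -235.3, 71.8]
tool_rot: [-3.141, 0.0, 0.257]
force: [-1.5, 3.1, 3.2]
width: 13.9
travel cm [-0.11 -0.07  0.08] twist 0.02 | at [ 539.5 -235.4   71.8] [-3.141 -0.     0.257] F [-0.6  2.6  3.8] w 13.7 t 17.82
```

View pics/s10.png

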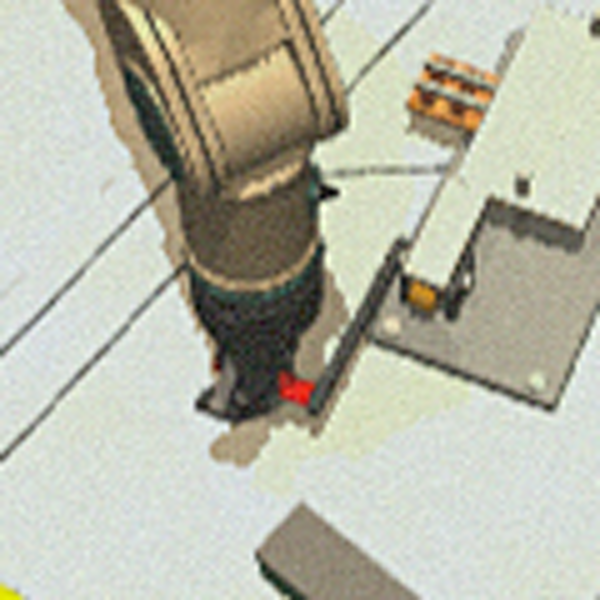

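Grip confirmed: width 13.8 mm, with red showing on both sides of the fingers. Computing the arc increments.

```bash
python3 - <<'E'
import numpy as np
f=lambda q:np.array([-12*(np.cos(.15)-np.cos(.15+q)),-12*(np.sin(.15+q)-np.sin(.15))])
qs=np.linspace(0,1.70,31)
for c in range(3):
    print([(f(q)-f(qs[10*c])).round(2).tolist() for q in qs[10*c+1:10*c+11]])
E
```

```text
[[-0.12, -0.67], [-0.28, -1.33], [-0.47, -1.98], [-0.71, -2.62], [-0.97, -3.25], [-1.28, -3.85], [-1.61, -4.44], [-1.98, -5.02], [-2.39, -5.56], [-2.82, -6.09]]
[[-0.46, -0.5], [-0.95, -0.97], [-1.46, -1.42], [-2.0, -1.83], [-2.56, -2.22], [-3.15, -2.57], [-3.75, -2.88], [-4.37, -3.17], [-5.0, -3.41], [-5.65, -3.63]]
[[-0.66, -0.17], [-1.32, -0.31], [-2.0, -0.41], [-2.67, -0.47], [-3.35, -0.49], [-4.03, -0.48], [-4.71, -0.42], [-5.38, -0.33], [-6.05, -0.2], [-6.71, -0.03]]
```

```bash
python3 -m inch '{"travel":[[0,-0.12,-0.67],[0,-0.28,-1.33],[0,-0.47,-1.98],[0,-0.71,-2.62],[0,-0.97,-3.25],[0,-1.28,-3.85],[0,-1.61,-4.44],[0,-1.98,-5.02],[0,-2.39,-5.56],[0,-2.82,-6.09]],"twist":[0,0,0,0,0,0,0,0,0,0],"fingers":[0,0,0,0,0,0,0,0,0,0]}' && python3 -m inch '{"travel":[[0,-0.46,-0.5],[0,-0.95,-0.97],[0,-1.46,-1.42],[0,-2.0,-1.83],[0,-2.56,-2.22],[0,-3.15,-2.57],[0,-3.75,-2.88],[0,-4.37,-3.17],[0,-5.0,-3.41],[0,-5.65,-3.63]],"twist":[0,0,0,0,0,0,0,0,0,0],"fingers":[0,0,0,0,0,0,0,0,0,0]}' && python3 -c "
from h import *
s=cam('scene');crop(s,230,140,370,270,5,'pics/s11.png')
y=.257;o=np.array([585.5,-32.8]);c=np.array([np.cos(y)*-97+np.sin(y)*65,np.sin(y)*-97-np.cos(y)*65])+o;print(c)
st=ctrl.read_state();p=st['eef_pos'];d=p[:2]-c;yy=-np.sin(y)*d[0]+np.cos(y)*d[1];zz=p[2]-6-47;print('q',np.arctan2(zz,-yy)-.15,np.hypot(yy,zz));go([538,-235,71])"
```

```text
clock: 18.65
eef_pos: [532.3, -208.4, 133.1]
tool_rot: [3.141, -0.0, 0.257]
force: [1.5, 2.6, -6.6]
width: 14.1
clock: 19.48
eef_pos: [518.1, -154.4, 169.4]
tool_rot: [3.14, -0.001, 0.256]
force: [4.3, -1.0, -7.3]
width: 13.6
[ 508.20749854 -120.3206788 ]
q 1.137986477072089 121.59429564901218
travel cm [-0.13  8.45  9.88] twist 0 | at [ 517.7 -152.9  169.8] [ 3.141 -0.     0.258] F [ 1.1 -1.8 -2.9] w 14.4 t 19.53
```

View pics/s11.png

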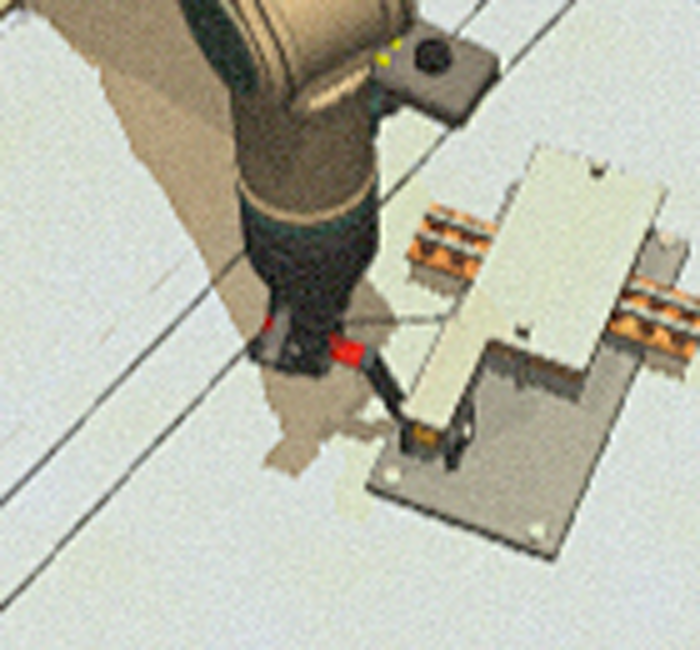

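The lever is following at q≈1.14, and the arm link is clear of the throttle on the way. Last third of the arc, with a settle.

```bash
python3 -m inch '{"travel":[[0,-0.66,-0.17],[0,-1.32,-0.31],[0,-2.0,-0.41],[0,-2.67,-0.47],[0,-3.35,-0.49],[0,-4.03,-0.48],[0,-4.71,-0.42],[0,-5.38,-0.33],[0,-6.05,-0.2],[0,-6.71,-0.03]],"twist":[0,0,0,0,0,0,0,0,0,0],"fingers":[0,0,0,0,0,0,0,0,0,0]}' && python3 -m inch '{"travel":[[0,0,0],[0,0,0],[0,0,0],[0,0,0],[0,0,0],[0,0,0],[0,0,0],[0,0,0],[0,0,0],[0,0,0]],"twist":[0,0,0,0,0,0,0,0,0,0],"fingers":[0,0,0,0,0,0,0,0,0,0]}' && python3 -c "
from h import *
s=cam('scene');crop(s,230,90,400,250,4,'pics/s12.png');crop(cam('top'),120,100,420,300,2.6,'pics/t12.png')
y=.257;c=np.array([508.2,-120.3])
st=ctrl.read_state();p=st['eef_pos'];d=p[:2]-c;yy=-np.sin(y)*d[0]+np.cos(y)*d[1];zz=p[2]-6-47;print('q',np.arctan2(zz,-yy)-.15,np.hypot(yy,zz));go([538,-235,71])"
```

```text
clock: 20.37
eef_pos: [501.0, -89.6, 170.2]
tool_rot: [3.14, -0.001, 0.256]
force: [2.2, -5.1, 2.3]
width: 14.3
clock: 21.2
eef_pos: [501.0, -89.6, 170.1]
tool_rot: [3.141, -0.001, 0.256]
force: [0.8, -3.6, 6.8]
width: 13.5
q 1.684192447214997 121.22875142838826
travel cm [-0.11 15.    9.91] twist 0 | at [501.  -89.6 170. ] [ 3.141e+00 -1.000e-03  2.560e-01] F [-0.1 -2.4  5.9] w 13.8 t 21.3
```

View pics/s12.png

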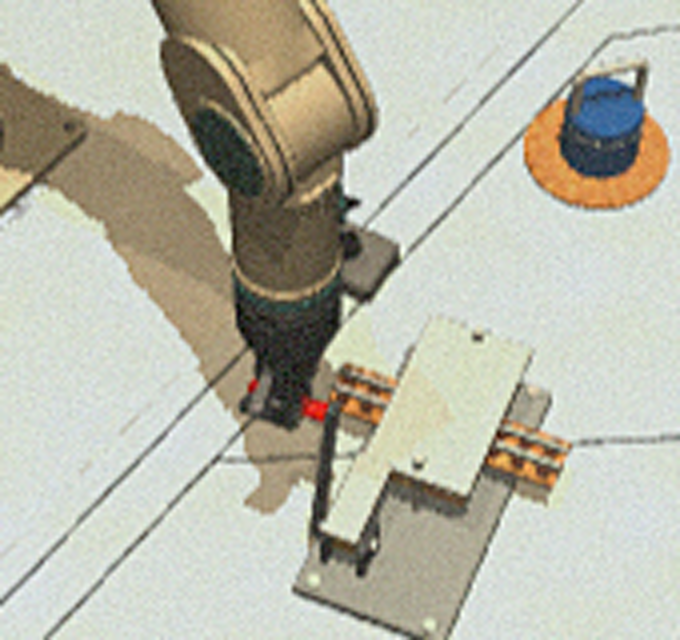

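View pics/t12.png

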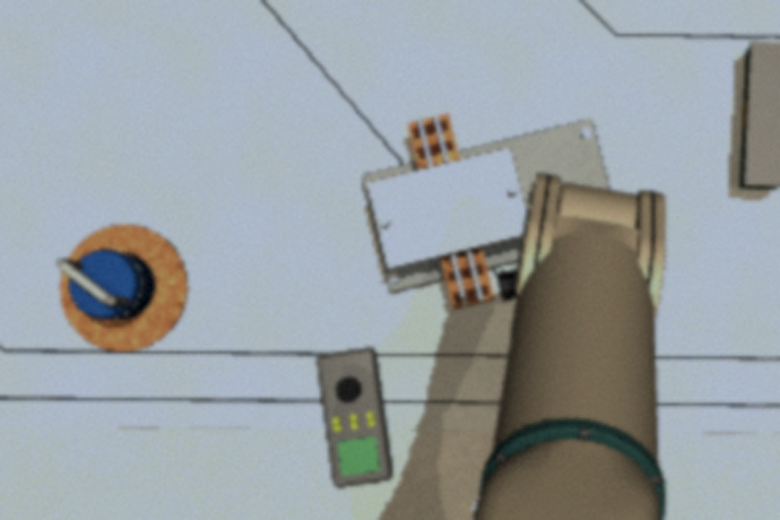

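```bash
python3 - <<'E'
from h import *
s=cam("scene")
m=blob(s,(0,130,60),(8,255,255),(285,180,320,200));ys,xs=np.nonzero(m);print("red seen",len(xs),xs.mean(),ys.mean(),xs.min(),xs.max())
y=.257;o=np.array([585.5,-32.8]);Rz=np.array([[np.cos(y),-np.sin(y)],[np.sin(y),np.cos(y)]])
for q in(1.4,1.6,1.7,1.8,2.0):
    a=.15+q
    print(q,[proj(s,[*(o+Rz@np.array([x,-65-120*np.cos(a)])),47+120*np.sin(a)]).round(1) for x in(-129,-82,-66)])
m=blob(s,(100,100,30),(125,255,255),(365,95,395,140));ys,xs=np.nonzero(m);print("can",xs.mean(),ys.mean())
st=ctrl.read_state();print(st["force"],st["width"],st["qd"].round(4),st["clock"])
E
```

```text
red seen 33 306.6060606060606 191.12121212121212 292 311
1.4 [array([287.4, 194.2]), array([301.7, 199.5]), array([306.6, 201.3])]
1.6 [array([290.8, 188.4]), array([304.9, 193.6]), array([309.8, 195.3])]
1.7 [array([292.4, 185.9]), array([306.5, 191. ]), array([311.3, 192.8])]
1.8 [array([294. , 183.7]), array([308. , 188.8]), array([312.8, 190.5])]
2.0 [array([296.9, 180.3]), array([310.8, 185.3]), array([315.6, 187. ])]
can 381.174672489083 118.93449781659389
[-0.3769573  -2.94912144  6.30407213] 13.999268156396802 [ 0.0002 -0.0004  0.0004  0.0004 -0.0016 -0.0005 -0.0002] 21.35
```

The image agrees that the lever is at q≈1.70, and it has been held there for more than 0.5 s. Handing in.

```bash
python3 -c "
from cell import ctrl
print(ctrl.finish_job())"
```

```text
the job is handed in; nothing more can be done
None
```

I moved the canister to the cork mat, swung the cam lever to its highest lift, and handed the job in at about 21.4 s with the gripper still holding the red grip. `finish_job` reports no verdict, so the result rests on my own checks:

- **Canister:** It was set down with contact showing on the wrist force before I opened the fingers. The last pictures show it upright on the mat; the lid was within 1 pixel (about 2 mm) of the mat centre just after release.
- **Lever:** Tool position gave q ≈ 1.68 and the red pixels in the scene view gave q ≈ 1.70, against the wanted 1.70. It had been held there for about 1 s.
- **Grip:** The arm was at rest at a finger opening of 14 mm with about 7 N on the tool. The bars read about 2 mm under their stated sizes (8 mm for the 10 mm handle, 14 mm for the 16 mm grip), which I took as pad compression.
- **Bystanders:** I did not plan any path near the wagon, throttle or tape roll, and I felt no unexpected force. The wagon and throttle look unmoved in the last pictures. I did not re-measure any of the three, and the tape roll was outside those pictures.
- **Plate lift:** I did not measure it; it follows from the lever angle.
- **Measurements that disagreed:** The two camera views differed by about 3 mm at the handle and at the mat. The two base edges gave clamp turns of 0.255 and 0.21 rad; I used 0.257, which the grip bar's direction supported.

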